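Load the counterweighted bench trimmer

ROBOT

A 6-joint arm with a two-finger parallel gripper is mounted at the origin on a cart in front of the work surface, level with it; the furniture and walls round the work are solid. World frame = base frame: x ahead of the robot, y to its left, z up, the work surface at z = 0. Lengths are in mm, angles in rad, forces in N, time in s.
With the tool pointing down it reaches from about 400 to 925 mm from the base axis. Payload 12.5 kg.
Tool frame: the origin (TCP) lies at the very end of the fingers, on their centre line; the grasp point (between the pads) lies 19 mm behind it (env.tcp_to_grasp is the distance from the TCP to the grasp point, in mm); z points along the fingers, x is the direction in which the jaws open and shut, and the axes are right-handed (so a half turn about z gives the same grasp; the last joint's range is limited). The gripper opens to 95 mm and grips with 3 to 60 N. Pads are 20 mm wide; open, the fingers measure 119 mm over their backs; the gripper's body (75 mm by 180 mm) begins 59 mm behind the grasp point.
Start: joints at [0.997, 0.491, 1.559, -0, 1.092, -0.106], TCP at [281.815, 557.878, 214.661] pointing down, gripper open.
Joint ranges: [-3.1, 3.1], [-0.84, 2.19], [0.05, 2.79], [-1.13, 4.28], [0.06, 2.93], [-2.69, 2.69]. Speed limits (rad/s): [2.22, 2.22, 2.79, 3.14, 3.14, 3.14].

INTERFACE

Orientations are given as [roll, pitch, yaw] about the fixed x, y, z axes, in that order (R = Rz(yaw) Ry(pitch) Rx(roll)).
In Python, from cell import env, vision, job gives the robot as it stands.
- The arm moves only by the shell command python3 -m pendant 'ROWS' [OPENING]. ROWS is JSON, a list of rows, each a list of 4 numbers: the shift along the tool's x, y, z in mm, then the turn about the tool's z in degrees. In form: [[tx, ty, tz, turn], ...]. A call has 1 to 8 rows; each row is the pose to reach, as a shift and turn from the pose measured when the call began, along the tool's axes at that moment; what a row does not reach only later rows make up. A row lasts 1/8 s, in which the tool goes at most 62.5 mm and 10.7 degrees, less where a joint would pass 70% of its speed; a pose out of reach is approached as far as the arm can. A call with a gripper value outside its range is refused whole. OPENING is the closure, from 0 (fully open) to 1 (shut), set as the call begins (- or left out, the last holds). The fingers move at their own pace and stop on an object; the grip force is fixed at half the most. Time passes only in rows, so rows that repeat a pose let the fingers close. It gives the time, the measured TCP pose, the force and the opening at its end, in the units of the state.
- env.state(): the state, without advancing time (a new reading comes with each control period).
- vision.read_camera(name): name is "scene" or "top" or "wrist"; returns a dict with "pixels" (480x640x3 uint8, red, green, blue), "intrinsics" (3x3 intrinsics, pixels), "R" (3x3) and "t" (3): a world point X has camera coordinates R X + t; the wrist camera has in their place "tool_from_camera" (4x4, takes a point from camera to tool coordinates, whose origin is the TCP and whose axes are the tool frame's). Camera axes: x right, y down, z forward; pixel columns grow to the right and rows downward; lengths in mm; the calibration is good to about 2 mm. The wrist camera is an equidistant fisheye: a pixel r from the principal point sees the ray r / f radians off the axis. A picture is of the moment at which its call begins: read the wrist's pose just before it. There is no depth.
- job.job_done(): hands the job in, once; it reports no verdict.
Trained networks look in a picture, given as the dict that the camera call returned (one of the last four; its "shot" number tells which), for a name from the list of things; names that differ only in an ending like _2 or _b are one class to them, and where a whole thing is asked for, a point or a joint stands for the part that bears it (a point fixed in the world has none). Each returns a list of dicts, best first, with "confidence" (0 to 1); they miss things now and then, are a little off and sometimes report something else, mostly with a low value. They report only what shows in the picture. A call takes as long as a camera call.
- vision.find_in(picture, query): "at" ([x, y, z] in mm, in the coordinates of the camera as it stood for that picture, good to about 4 mm: the middle of the surface that is visible of it).
- vision.regions_of(picture, query): "pixels" (480x640 bool, what is visible of it).
The state is a dict: "t": time; "joints": joint angles; "qvel": joint speeds; "tau": joint torques, N m; "eef_pos": TCP position; "tcp_rot": TCP orientation; "ft_force": force on the tool from outside, world axes, zero at the start; "moment": the same for the moment, N m; "opening": opening from 0.0 (shut) to 1.0 (fully open).
Only numpy, scipy, OpenCV 4.12 (cv2) and the standard library are available. Lean on these libraries where they do the work, as an engineer would, in place of code of your own. Each camera call takes 0.05 s, during which the arm holds its last target.

TASK

Get the bench trimmer ready to trim the foot of the candle lying in its channel: push the cutting arm up past its balance point so that it stays raised by itself, then push the candle along the channel under the raised blade until its foot is fully home against the end stop. Do it all by pushing: the candle stays down in the channel and is never lifted, and the other things on the table are left where they are.

Things in the scene. Friction and masses are not known exactly. Their poses are not given: they have to be found in the camera images.
- trimmer: Bench trimmer bolted to the table: white T-shaped board 18 mm thick carrying a straight channel and a pivot tower. Origin on the table top, mid-channel, in the blade's plane. x: across the channel to the tower; y: along the channel to its open end (candle is fed to -y); z up. Channel floor z = 18 mm, two rails 14 mm high and 50 mm apart from y = 12 to 255 mm, stop 36 mm high at y = -25 mm.
- pivot (a point): Arm's pivot axis (parallel to the trimmer's y), at x = 75, y = 0, z = 108 mm of the trimmer, between two cheeks 118 mm high. The arm swings in the plane y = 0: a bar 24 mm high reaches 158 mm from here to -x, level at angle 0 and then lying on a front rest 94 mm high at x = -70 mm; the blade, 88 x 2.5 mm, hangs 75 mm below it; a tail with a steel weight 42 mm thick slopes up to +x.
- cutting_arm (a joint): Counterweighted cutting arm, rad. 0: down, the blade closing the channel (3 mm above its floor); 1.1: fully up, tail on the rear bumper. Short of its balance point (about 0.65 rad) it falls back; past it the weight carries it up and holds it there.
- lever_tip (a point): Tip of the arm's round hand lever, 155 mm from the pivot, 12 mm thick, with a black grip 23 mm thick on its last 50 mm. It stands 70 degrees from the bar: at arm angle 0 it leans 20 degrees from vertical to -x, tip at x = 22, z = 254 mm of the trimmer. Pushing the grip to +x with 2 to 4 N swings the arm up.
- candle_foot (a point): Centre of the foot (flat end) of the square mosaic candle, 45 x 45 mm and 114 mm long without its wick, 0.19 kg, loose, lying in the channel with its foot towards blade and stop; its middle is 22 mm above the channel floor.
- candle_head (a point): Centre of the other end face of the candle, 114 mm from the foot, where the 9 mm wick comes out; the face to push on.
- stop_face (a point): Centre of the end stop's face, at candle mid-height; the candle's foot ends here.
- pouring_jug: Bystander: small steel jug with handle, 67 x 110 x 88 mm high, standing behind the channel; origin at the centre of its underside.
- candle_orange: Bystander: upright square candle, 45 x 45 x 129 mm, behind the channel; origin at the centre of its underside.
- tealight: Bystander: tealight 38 mm across, 24 mm high, in front of the channel; origin at the centre of its underside.
- thermometer: Bystander: dial thermometer lying beside the trimmer's stop end, 143 mm long, 10 mm high; origin at the centre of its underside.
- wick_spool: Bystander: wooden spool of wick, 60 mm across, 68 mm high, on the right of the table; origin at the centre of its underside.
- cup_amber: Bystander: empty smoky glass cup, 60 mm across, 34 mm high, to the right of the trimmer; origin at the centre of its underside.

How it is judged (in metres and radians):
On the way, in this order (a step that is already met when the one before it is completed fails the run):
1. the cutting arm stays raised by itself, untouched (value of joint cutting_arm above 1 rad and contact force between the fingers and cutting_arm below 0.1 N), for 0.3 s.
2. the candle's foot is home against the stop (y of candle_foot in the frame of trimmer below -0.022 m), for 0.2 s.
At the end, for the whole second after the job is handed in: The arm stands raised (joint above 1.0 of 1.1 rad) and the candle lies flat in the channel with its foot within 3 mm of the end stop (value of joint cutting_arm above 1 rad and y of candle_foot in the frame of trimmer below -0.022 m and distance between candle_foot and stop_face below 0.006 m and z of candle_head in the frame of trimmer below 0.046 m); the robot touches nothing.
It fails at once if the candle is lifted out of the channel (either end more than 10 mm up) (z of any of candle_foot, candle_head in the frame of trimmer above 0.0505 m).
It fails at once if a bystander is moved by more than 20 mm (distance of any of pouring_jug, candle_orange, tealight, thermometer, wick_spool, cup_amber from where it was at the start of the episode above 0.02 m).
It also fails if it takes over 59 s, if anything falls off the work surface, if the arm or the gripper's body presses on something with over 40 N, if the wrist force passes 120 N, or if a joint passes its speed limit or range.

## Working session

There is one attempt and no reset: what is moved stays moved. The work goes in short steps, Python scripts to look and compute and a shell command to move; the robot and the scene stay as the last step left them, time stands still between calls to the robot, and variables do not carry over. Pictures are saved under pics/ and viewed, and the job is handed in when it is done.

```bash
ls; mkdir -p pics; python3 - <<'E'
from cell import env, vision, job
import cv2
print(env.state())
for n in ["scene","top","wrist"]:
    p=vision.read_camera(n)
    cv2.imwrite(f"pics/{n}0.png",p["pixels"][:,:,::-1])
    print(n,p["intrinsics"].tolist(),p.get("R"),p.get("t"),p.get("tool_from_camera"))
    if n!="wrist":
        import numpy as np
        for q in ["trimmer","cutting_arm","lever_tip","candle_foot","candle_head","pivot","stop_face","pouring_jug","candle_orange","tealight","thermometer","wick_spool","cup_amber"]:
            try:
                for d in vision.find_in(p,q)[:2]:
                    X=np.array(p["R"]).T@(np.array(d["at"])-np.array(p["t"]))
                    print(n,q,X.round(1),d["confidence"])
            except Exception as e: print(q,e)
print(env.state()["t"])
E
```

```text
pics
{'t': 0.0, 'joints': array([ 9.97408025e-01,  4.91563319e-01,  1.55945845e+00, -3.16881279e-05,
        1.09171876e+00, -1.05621752e-01]), 'qvel': array([ 0.00148523, -0.00032682,  0.00016274,  0.00010945, -0.00031804,
        0.00012095]), 'tau': array([-1.70463616e-03, -6.12631202e+01, -2.58187187e+01,  6.91854581e-02,
        4.80708957e-02, -5.42487271e-05]), 'eef_pos': array([281.66864953, 557.64677394, 214.05632251]), 'tcp_rot': array([-3.14149959e+00,  1.14443916e-03,  1.10304445e+00]), 'ft_force': array([-0.79322321,  0.44185779,  0.25334758]), 'moment': array([-0.0611083 , -0.03630678,  0.03443501]), 'opening': 0.9994684977886119}
scene [[592.1933402174292, 0.0, 328.3524610796243], [0.0, 592.1933402174292, 243.306470179155], [0.0, 0.0, 1.0]] [[-0.84683118 -0.53182104 -0.0065829 ]
 [-0.27390082  0.44668155 -0.85173583]
 [ 0.4559115  -0.7194734  -0.52393008]] [ 528.95756399  219.09935739 1510.09052913] None
scene trimmer [548.1 230.   15.2] 0.78
scene cutting_arm [624.1 192.7 167. ] 0.85
scene lever_tip [618.  194.1 167.1] 0.7
scene pivot [550.6 224.2  16.6] 0.76
scene st
[... 989 characters left out ...]
207.1  16. ] 0.44
top tealight [418.2 254.2  13.4] 0.8
top tealight [ 579.5 -149.    68.3] 0.17
top thermometer [510.3  43.5   5.4] 0.73
top thermometer [646.6 330.3  21.7] 0.32
top wick_spool [ 575.7 -150.1   68.9] 0.88
top wick_spool [609.1  -9.1   6.8] 0.25
top cup_amber [645.2 332.1  21.5] 0.44
wrist [[371.64829954431775, 0.0, 324.12438031740595], [0.0, 371.64829954431775, 237.9162195534137], [0.0, 0.0, 1.0]] None None [[ 9.99999118e-01  2.30235526e-04  1.30822875e-03 -1.24349249e+00]
 [-5.62608615e-04  9.65575760e-01  2.60121385e-01 -7.31634391e+01]
 [-1.20330479e-03 -2.60121892e-01  9.65575038e-01 -1.69982446e+02]
 [ 0.00000000e+00  0.00000000e+00  0.00000000e+00  1.00000000e+00]]
1.45
```

View pics/scene0.png

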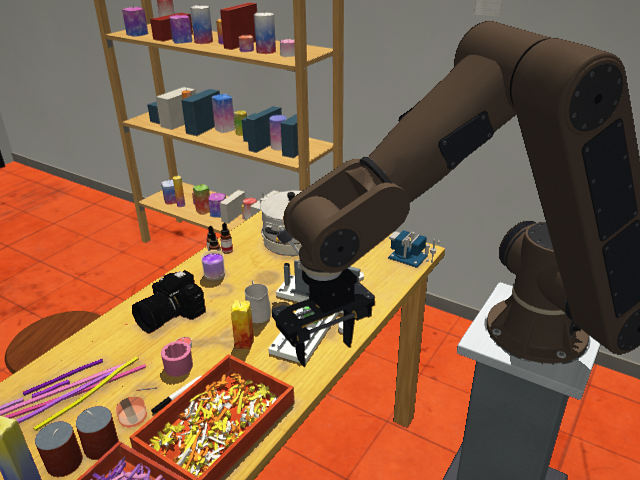

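View pics/top0.png

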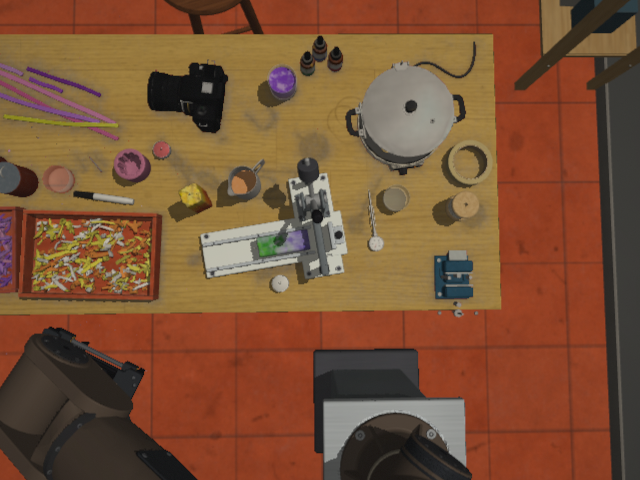

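View pics/wrist0.png

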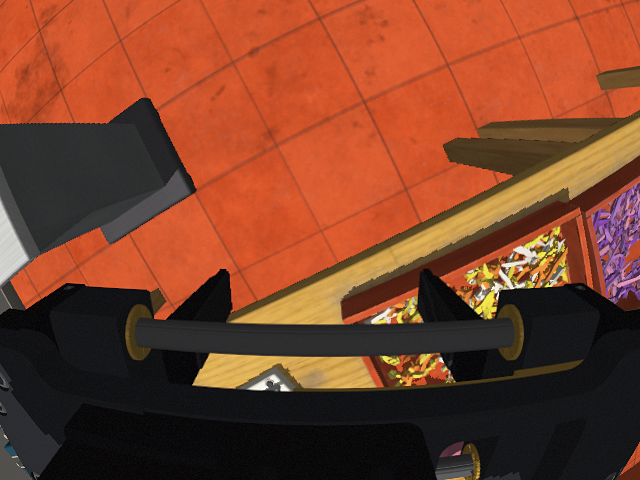

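```bash
python3 - <<'E'
import cv2
im=cv2.imread("pics/top0.png")[145:300,190:360]
cv2.imwrite("pics/topz.png",cv2.resize(im,None,fx=4.5,fy=3.8,interpolation=cv2.INTER_CUBIC)[:600,:800])
im=cv2.imread("pics/top0.png")[150:290,195:350]
cv2.imwrite("pics/topz.png",cv2.resize(im,None,fx=4,fy=4,interpolation=cv2.INTER_CUBIC))
E
```

```text
(no output)
```

View pics/topz.png

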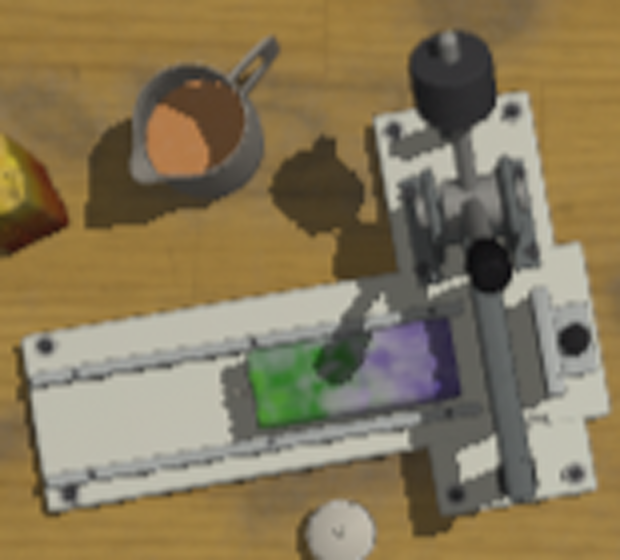

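```bash
cat > h.py <<'E'
import numpy as np
K=np.array([[561.1402136583484,0,323.70815017663364],[0,561.1402136583484,235.95021326605277],[0,0,1]])
R=np.array([[-0.00971054,-0.99970875,0.02209328],[-0.99788323,0.0082673,-0.06450358],[0.06430214,-0.02267288,-0.99767288]])
t=np.array([158.69870004,517.78568646,1250.50130683])
def proj(X):
    c=R@np.asarray(X,float)+t; p=K@c; return p[:2]/p[2]
def T(p,q):
    c,s=np.cos(p[2]),np.sin(p[2]); x,y,z=q
    return np.array([p[0]+c*x-s*y,p[1]+s*x+c*y,z])
def inv(p,w):
    c,s=np.cos(p[2]),np.sin(p[2]); dx,dy=w[0]-p[0],w[1]-p[1]
    return np.array([c*dx+s*dy,-s*dx+c*dy,w[2]])
def back(u,v,z):
    d=R.T@np.linalg.inv(K)@np.array([u,v,1]); o=-R.T@t
    return o+d*(z-o[2])/d[2]
E
python3 - <<'E'
from h import *
from scipy.optimize import least_squares
Z=lambda u,v:np.array([195+u/4-0.4,150+v/4-0.4])
obs=[((25,255,32),Z(33,380)),((-25,255,32),Z(47,480)),((22,0,254),Z(490,262)),((-83,0,115),Z(517,497)),((0,-25,54),Z(552,342))]
f=lambda p:np.concatenate([proj(T(p,a))-b for a,b in obs])
r=least_squares(f,[530,120,0.15],loss='soft_l1')
p=r.x;print(p,f(p).reshape(-1,2).round(2))
for uv,z in [((460,358),40),((455,322),62),((462,395),62),((248,350),62),((258,425),62)]:
    print(uv,inv(p,back(*Z(*uv),z)).round(1))
print("lever tip",T(p,(22,0,254)), "pivot",T(p,(75,0,108)),"stop",T(p,(0,-25,40)),"open end",T(p,(0,255,40)))
E
```

```text
[5.16306969e+02 1.66895956e+02 1.62973598e-01] [[-0.26  0.7 ]
 [-0.16 -2.  ]
 [ 0.42  2.25]
 [ 1.62 -0.1 ]
 [-3.1  -0.88]]
(460, 358) [-2.3 19.6 40. ]
(455, 322) [16.2 19.1 62. ]
(462, 395) [-23.6  22.1  62. ]
(248, 350) [ 20.3 132.   62. ]
(258, 425) [-20.7 133.4  62. ]
lever tip [538.01545107 170.46552478 254.        ] pivot [590.31315714 179.06493988 108.        ] stop [520.36329719 142.22722697  40.        ] open end [474.93242496 418.51699487  40.        ]
```

The top view shows the trimmer lying roughly along +y at 9.3° yaw. The lever grip end is at about pixel (317, 215) and the candle spans about (257..309, 241), with its foot at y≈20 and head at y≈133 in the trimmer frame. I'll close the fingers, turn the tool to the trimmer's axes, and move to the −x side of the lever.

```bash
python3 -m pendant '[[-30,42,-5,7],[-62,88,-10,14],[-94,133,-10,21],[-126,179,-10,28],[-158,224,-10,35],[-190,270,-10,42],[-222,315,-10,49],[-235,333,-10,54]]' 1
```

```text
t: 2.45
eef_pos: [474.2, 195.6, 224.8]
tcp_rot: [3.142, -0.0, 0.155]
ft_force: [-0.5, -0.5, 0.3]
opening: 0.216
```

```bash
python3 -m pendant '[[0,0,0,0],[0,0,0,0]]' 1; python3 - <<'E'
from cell import env, vision, job
import cv2
for n in ["scene","top","wrist"]:
    p=vision.read_camera(n)
    cv2.imwrite(f"pics/{n}1.png",p["pixels"][:,:,::-1])
print(env.state()["eef_pos"],env.state()["opening"])
a=cv2.imread("pics/top1.png")[120:320,190:390];b=cv2.imread("pics/wrist1.png")
cv2.imwrite("pics/z1.png",cv2.resize(a,None,fx=3,fy=3))
E
```

```text
t: 2.7
eef_pos: [473.9, 196.1, 224.8]
tcp_rot: [-3.142, -0.0, 0.156]
ft_force: [0.5, 0.2, -0.8]
opening: 0.024
[473.7036028  196.51555309 224.80165884] 0.0017840657209462734
```

View pics/z1.png

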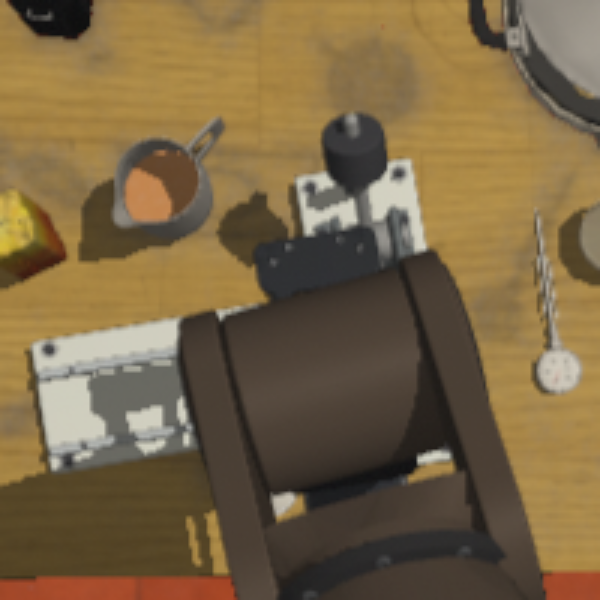

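View pics/wrist1.png

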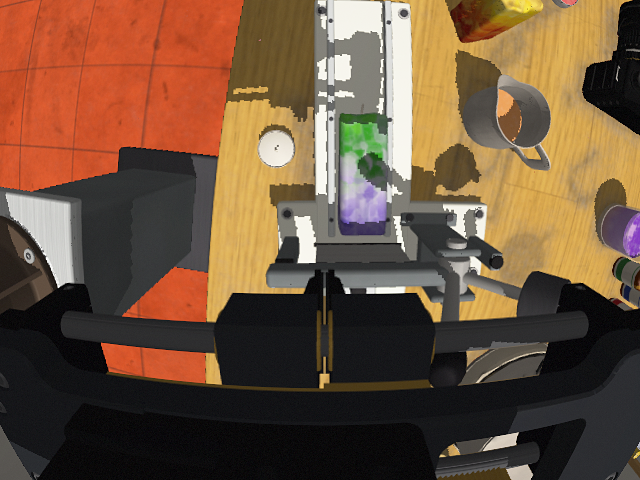

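View pics/scene1.png

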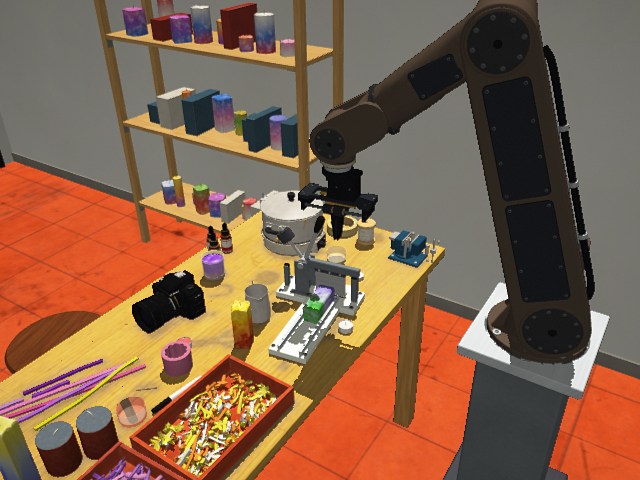

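```bash
python3 - <<'E'
from h import *
from cell import env, vision
import cv2
from scipy.spatial.transform import Rotation as Ro
p=(516.3,166.9,0.163)
st=env.state(); w=vision.read_camera("wrist"); s=vision.read_camera("scene")
M=w["tool_from_camera"]; M=np.array(M); Kw=np.array(w["intrinsics"])
Rt=Ro.from_euler('xyz',st["tcp_rot"]).as_matrix()
def pw(X):
    tl=Rt.T@(X-st["eef_pos"]); c=np.linalg.inv(M)@np.append(tl,1); c=c[:3]
    th=np.arctan2(np.hypot(c[0],c[1]),c[2]); ph=np.arctan2(c[1],c[0]); f=Kw[0,0]
    return np.array([Kw[0,2]+f*th*np.cos(ph),Kw[1,2]+f*th*np.sin(ph)])
def ps(X):
    c=np.array(s["R"])@X+np.array(s["t"]); q=np.array(s["intrinsics"])@c; return q[:2]/q[2]
pts={'lev':(22,0,254),'r1':(25,255,32),'r2':(-25,255,32),'hd':(0,133,40),'ft':(0,19,40),'bar':(-83,0,108),'c':(22,133,62),'d':(-22,133,62)}
a=w["pixels"][:,:,::-1].copy(); b=s["pixels"][:,:,::-1].copy()
for k,v in pts.items():
    X=T(p,v)
    for im,f in((a,pw),(b,ps)):
        u=f(X).round().astype(int); cv2.circle(im,tuple(int(i) for i in u),2,(0,0,255),-1)
    print(k,X.round(),pw(X).round(),ps(X).round())
cv2.imwrite("pics/w2.png",a); cv2.imwrite("pics/s2.png",cv2.resize(b[200:400,220:420],None,fx=3,fy=3))
E
```

```text
lev [538. 170. 254.] [448. 378.] [321. 216.]
r1 [500. 423.  32.] [386.  -1.] [279. 345.]
r2 [450. 414.  32.] [336.  -2.] [298. 351.]
hd [495. 298.  40.] [364. 115.] [309. 315.]
ft [513. 186.  40.] [362. 232.] [327. 291.]
bar [434. 153. 108.] [270. 275.] [359. 273.]
c [516. 302.  62.] [391. 114.] [301. 306.]
d [473. 295.  62.] [341. 113.] [317. 311.]
```

View pics/w2.png

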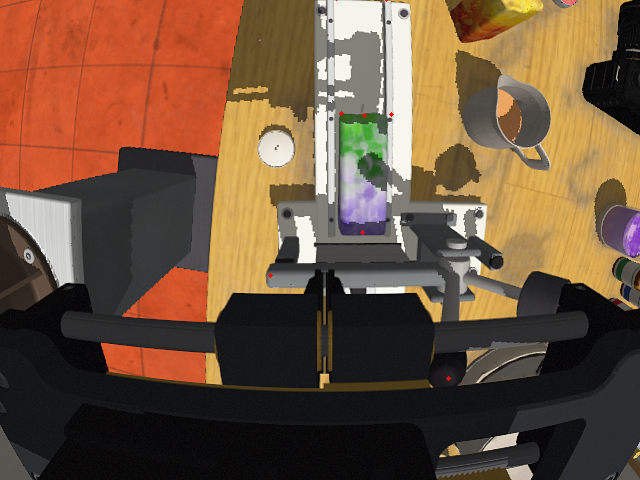

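View pics/s2.png

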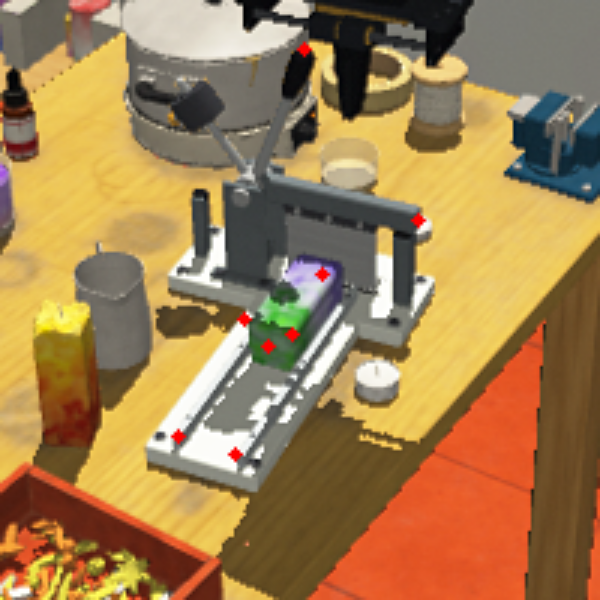

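The projected trimmer points land on the right features in both views: lever tip, rail ends, bar end and candle foot. Next I go into the arm's plane and push.

```bash
python3 -m pendant '[[0,18,4,0],[0,36,8,0],[10,36,8,0],[20,36,8,0],[30,36,8,0],[40,36,8,0],[50,36,8,0],[60,36,8,0]]' 1; python3 - <<'E'
from h import *
from cell import env, vision
import cv2
print(inv((516.3,166.9,.163),env.state()["eef_pos"]))
cv2.imwrite("pics/s3.png",cv2.resize(vision.read_camera("scene")["pixels"][150:350,220:420,::-1],None,fx=3,fy=3))
E
```

```text
t: 3.95
eef_pos: [539.2, 170.4, 216.9]
tcp_rot: [3.142, -0.0, 0.157]
ft_force: [-2.5, -0.2, 2.3]
opening: 0.006
[ 23.18511685  -0.27420186 216.87643087]
```

View pics/s3.png

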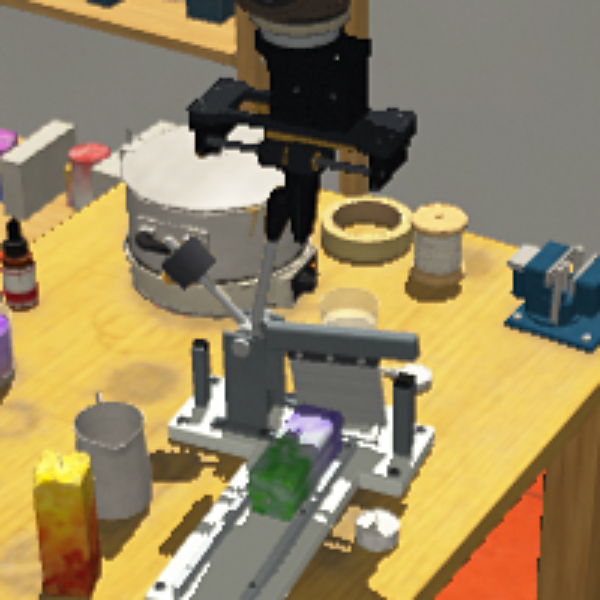

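The finger is on the grip with about 2.5 N and the bar has begun to lift, so I carry on to x≈100.

```bash
python3 -m pendant '[[10,0,0,0],[20,0,0,0],[30,0,0,0],[40,0,0,0],[50,0,0,0],[60,0,0,0],[68,0,0,0],[75,0,0,0]]' 1; python3 - <<'E'
from h import *
from cell import env, vision
import cv2
print(inv((516.3,166.9,.163),env.state()["eef_pos"]))
cv2.imwrite("pics/s4.png",cv2.resize(vision.read_camera("scene")["pixels"][150:350,220:420,::-1],None,fx=3,fy=3))
E
```

```text
t: 5.0
eef_pos: [615.0, 182.2, 216.9]
tcp_rot: [3.142, -0.001, 0.156]
ft_force: [-0.3, 0.4, -0.1]
opening: 0.005
[ 99.89863196  -0.89296852 216.86786349]
```

View pics/s4.png

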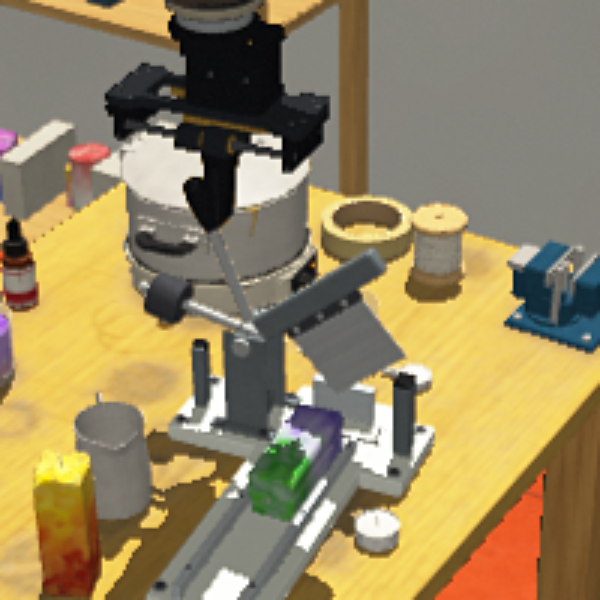

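```bash
python3 -m pendant '[[5,0,0,0],[5,0,0,0],[5,0,0,0],[5,0,0,0],[5,0,0,0],[5,0,0,0]]' 1; python3 - <<'E'
from h import *
from cell import env, vision
import cv2
print(inv((516.3,166.9,.163),env.state()["eef_pos"]))
cv2.imwrite("pics/s5.png",cv2.resize(vision.read_camera("scene")["pixels"][150:350,220:420,::-1],None,fx=3,fy=3))
E
```

```text
t: 5.8
eef_pos: [620.5, 183.1, 216.9]
tcp_rot: [3.142, -0.002, 0.156]
ft_force: [-0.6, -0.8, 0.5]
opening: 0.005
[105.41444331  -0.9469141  216.89358387]
```

View pics/s5.png

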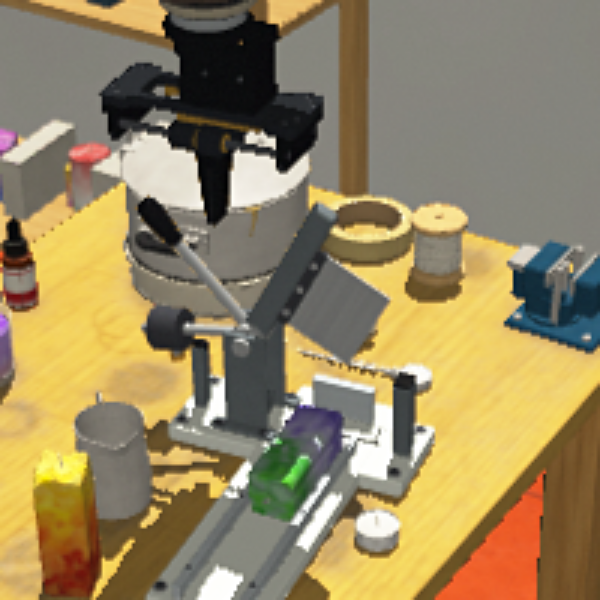

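The arm now stands fully up, clear of the finger, with its tail on the bumper. I move out along +y at this height, then over to behind the candle's head, opening the fingers slightly to straddle the wick.

```bash
python3 -m pendant '[[0,-40,0,0],[0,-85,0,-0.4],[-15,-130,0,-0.4],[-50,-156,0,-0.4],[-85,-156,0,-0.4],[-108,-156,0,-0.4],[-108,-156,20,-0.4],[-108,-156,40,-0.4]]' 0.87; python3 - <<'E'
from h import *
from cell import env, vision
import cv2
st=env.state()
print(inv((516.3,166.9,.163),st["eef_pos"]),st["tcp_rot"],st["opening"])
cv2.imwrite("pics/s6.png",cv2.resize(vision.read_camera("scene")["pixels"][150:350,220:420,::-1],None,fx=3,fy=3))
w=vision.read_camera("wrist");cv2.imwrite("pics/w6.png",w["pixels"][:,:,::-1])
E
```

```text
t: 6.85
eef_pos: [489.5, 320.5, 176.7]
tcp_rot: [-3.141, -0.003, 0.164]
ft_force: [-0.2, 0.7, -0.7]
opening: 0.127
[ -1.56092675 155.92124073 176.69689544] [-3.14126827e+00 -3.02527167e-03  1.63739978e-01] 0.12678611440764273
```

View pics/s6.png

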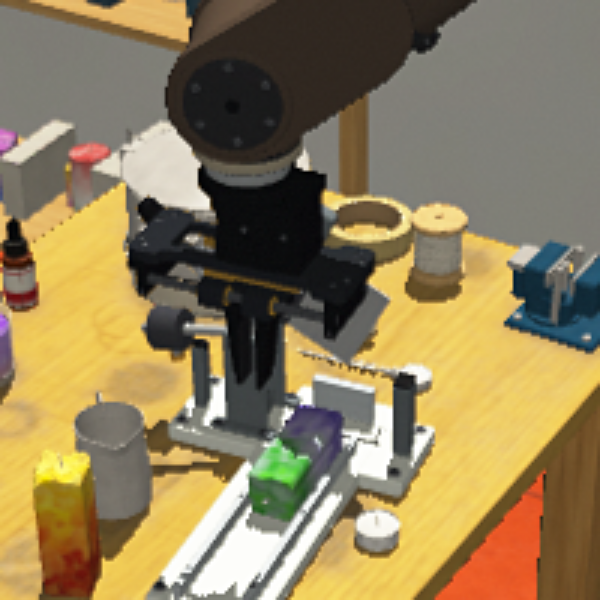

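View pics/w6.png

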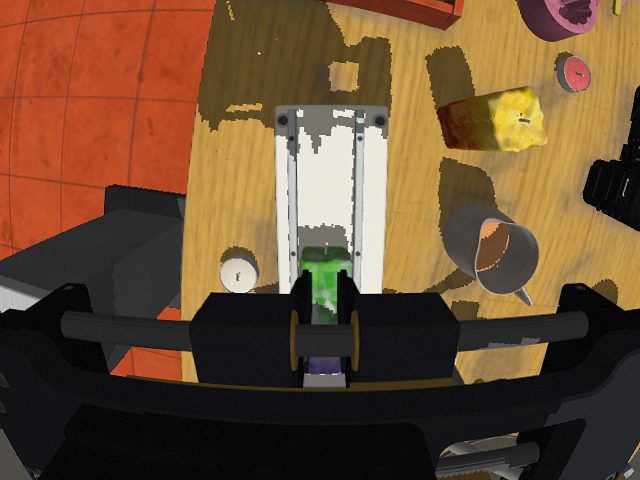

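```bash
python3 - <<'E'
from h import *
from cell import env, vision
from scipy.spatial.transform import Rotation as Ro
st=env.state(); w=vision.read_camera("wrist")
M=np.array(w["tool_from_camera"]);K=np.array(w["intrinsics"])
Rt=Ro.from_euler('xyz',st["tcp_rot"]).as_matrix()
def bw(u,v,z):
    x,y=u-K[0,2],v-K[1,2];r=np.hypot(x,y);th=r/K[0,0]
    d=np.array([x/r*np.sin(th),y/r*np.sin(th),np.cos(th)])
    d=Rt@M[:3,:3]@d;o=st["eef_pos"]+Rt@M[:3,3]
    return o+d*(z-o[2])/d[2]
p=(516.3,166.9,.163)
for u,v,z in [(303,249,62),(352,249,62),(326,246,40),(301,262,18),(353,262,18),(294,107,32),(361,107,32)]:
    print(u,v,z,inv(p,bw(u,v,z)).round(1))
E
```

```text
303 249 62 [-19.7 142.4  62. ]
352 249 62 [ 19.3 142.5  62. ]
326 246 40 [ -1.3 138.5  40. ]
301 262 18 [-24.4 116.5  18. ]
353 262 18 [ 24.  116.5  18. ]
294 107 32 [-28.1 256.   32. ]
361 107 32 [ 27.6 256.2  32. ]
```

```bash
python3 - <<'E'
from h import *
from cell import env, vision
from scipy.spatial.transform import Rotation as Ro
import cv2
st=env.state(); w=vision.read_camera("wrist")
M=np.array(w["tool_from_camera"]);K=np.array(w["intrinsics"])
Rt=Ro.from_euler('xyz',st["tcp_rot"]).as_matrix()
def bw(u,v,z):
    x,y=u-K[0,2],v-K[1,2];r=np.hypot(x,y);th=r/K[0,0]
    d=np.array([x/r*np.sin(th),y/r*np.sin(th),np.cos(th)])
    d=Rt@M[:3,:3]@d;o=st["eef_pos"]+Rt@M[:3,3]
    return o+d*(z-o[2])/d[2]
p=(516.3,166.9,.163)
for u,v,z in [(303,248,18),(352,248,18),(326,243,40),(301,262,62),(353,262,62)]:
    print(u,v,z,inv(p,bw(u,v,z)).round(1))
cv2.imwrite("pics/wz.png",cv2.resize(w["pixels"][220:320,270:390,::-1],None,fx=5,fy=5))
E
```

```text
303 248 18 [-21.7 130.   18. ]
352 248 18 [ 23.6 130.   18. ]
326 243 40 [ -0.6 141.   40. ]
301 262 62 [-20.9 131.3  62. ]
353 262 62 [ 21.2 131.3  62. ]
```

View pics/wz.png

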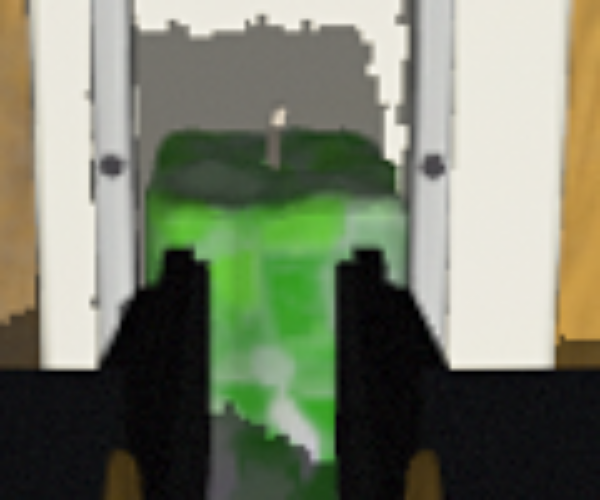

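The head face spans wrist rows 248–262, so the head is at y≈131 mm, with the wick tip at y≈141. The fingers at y=156 clear it, so I can lower.

```bash
python3 -m pendant '[[1,0,30,0],[1,0,60,0],[1,0,85,0],[1,0,105,0],[1,0,120,0],[1,0,132,0],[1,0,139,0],[1,0,139,0]]' 0.87; python3 - <<'E'
from h import *
from cell import env, vision
import cv2
st=env.state()
print(inv((516.3,166.9,.163),st["eef_pos"]),st["tcp_rot"],st["opening"])
cv2.imwrite("pics/s7.png",cv2.resize(vision.read_camera("scene")["pixels"][200:400,220:420,::-1],None,fx=3,fy=3))
w=vision.read_camera("wrist");cv2.imwrite("pics/w7.png",w["pixels"][:,:,::-1])
E
```

```text
t: 8.05
eef_pos: [491.0, 320.6, 37.8]
tcp_rot: [3.141, -0.002, 0.163]
ft_force: [0.3, 0.2, 0.3]
opening: 0.131
[-5.74503651e-02  1.55766643e+02  3.78452601e+01] [ 3.14145608e+00 -1.51070271e-03  1.63384422e-01] 0.13076106335534787
```

View pics/s7.png

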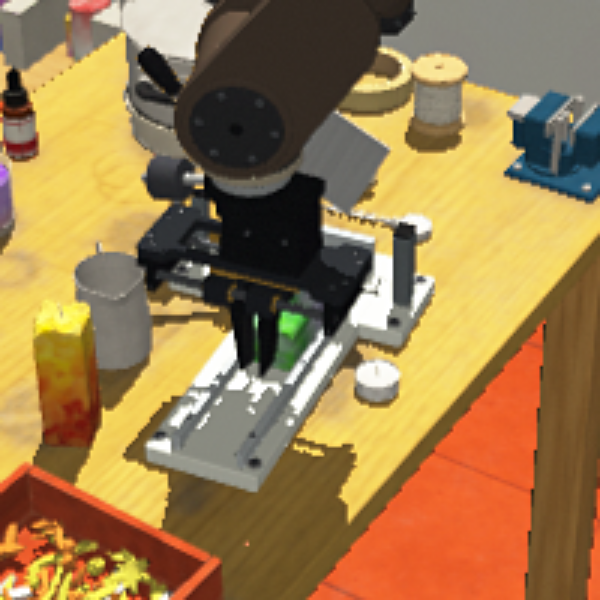

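View pics/w7.png

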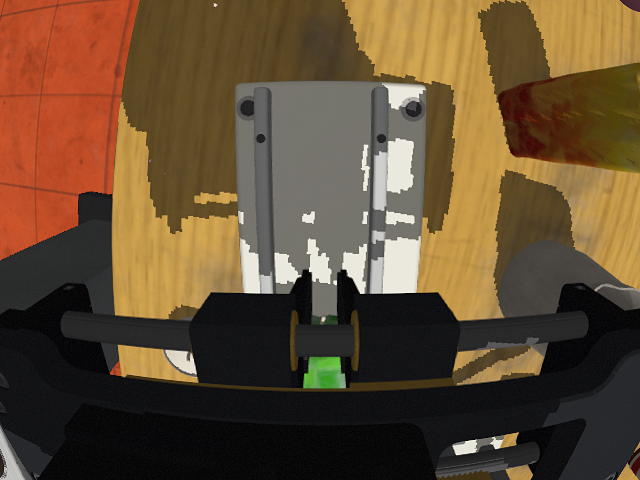

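```bash
python3 -m pendant '[[0,6,0,0],[0,12,0,0],[0,18,0,0],[0,24,0,0],[0,30,0,0],[0,36,0,0],[0,41,0,0],[0,45,0,0]]' 0.87; python3 - <<'E'
from h import *
from cell import env, vision
import cv2
st=env.state()
print(inv((516.3,166.9,.163),st["eef_pos"]),st["tcp_rot"],st["opening"],st["ft_force"])
cv2.imwrite("pics/s8.png",cv2.resize(vision.read_camera("scene")["pixels"][200:400,220:420,::-1],None,fx=3,fy=3))
w=vision.read_camera("top");cv2.imwrite("pics/t8.png",w["pixels"][120:320,190:390,::-1].repeat(3,0).repeat(3,1))
w=vision.read_camera("wrist");cv2.imwrite("pics/w8.png",w["pixels"][:,:,::-1])
E
```

```text
t: 9.15
eef_pos: [498.5, 276.0, 38.4]
tcp_rot: [-3.141, -0.002, 0.163]
ft_force: [0.0, 2.6, 2.7]
opening: 0.128
[  0.17337216 110.51424347  38.36955248] [-3.14147170e+00 -2.27995559e-03  1.63246990e-01] 0.12782825567165088 [0.0420451  2.57584987 2.70192664]
```

View pics/s8.png

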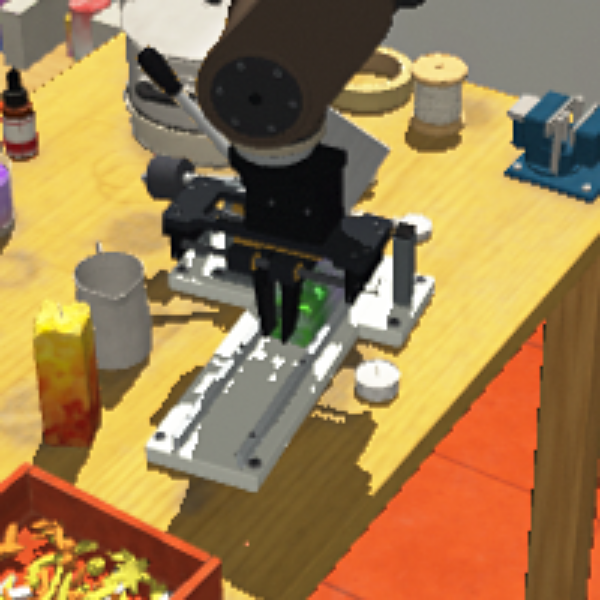

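View pics/t8.png

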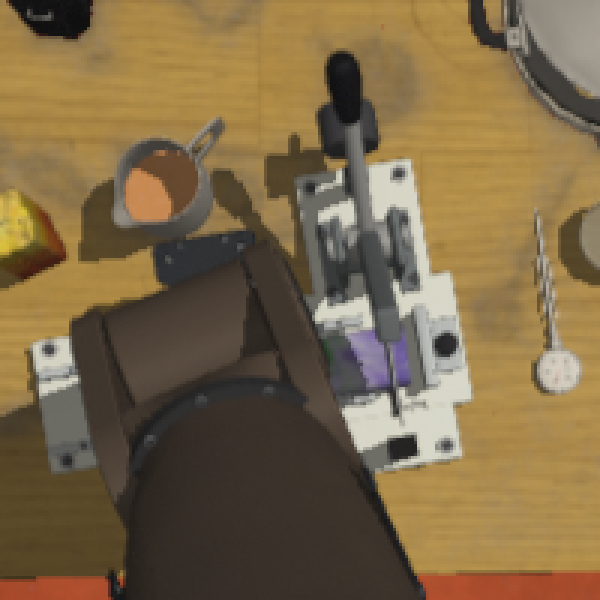

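View pics/w8.png

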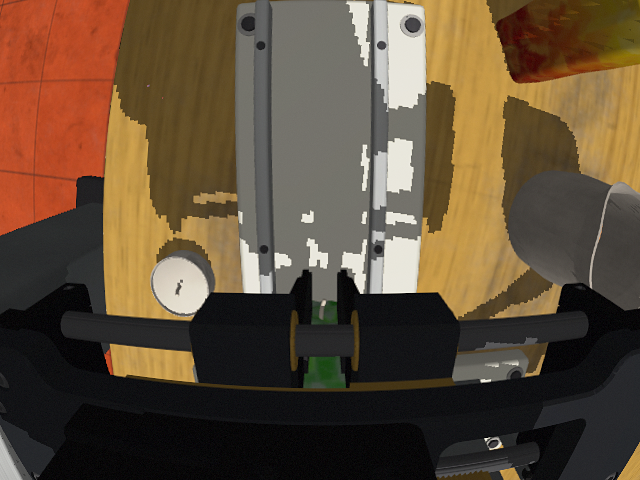

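The candle is sliding at about 2.6 N. In the top view its foot (column ~410 of the crop) is about 9 mm short of the stop (~420). I finish gently.

```bash
python3 -m pendant '[[0,3,0,0],[0,5,0,0],[0,7,0,0],[0,8,0,0],[0,9,0,0]]' 0.87; python3 - <<'E'
from h import *
from cell import env, vision
import cv2
st=env.state()
print(inv((516.3,166.9,.163),st["eef_pos"]),st["ft_force"])
w=vision.read_camera("top");cv2.imwrite("pics/t9.png",cv2.resize(w["pixels"][190:280,280:360,::-1],None,fx=6,fy=6))
E
```

```text
t: 9.93
eef_pos: [499.8, 266.9, 38.2]
tcp_rot: [3.141, -0.002, 0.163]
ft_force: [-1.2, 1.3, -1.3]
opening: 0.127
[-1.15758849e-02  1.01386084e+02  3.81827557e+01] [-1.15173507  1.34564575 -1.2647285 ]
```

View pics/t9.png

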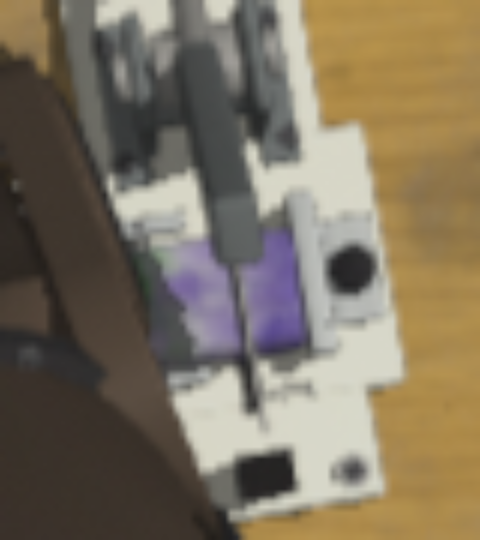

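Nearly home; I advance 1 mm at a time while watching the force.

```bash
python3 -m pendant '[[0,1,0,0],[0,2,0,0],[0,2,0,0]]' 0.87;  python3 -m pendant '[[0,1,0,0],[0,1,0,0],[0,1,0,0]]' 0.87
```

```text
t: 10.35
eef_pos: [499.7, 266.1, 38.2]
tcp_rot: [-3.14, -0.002, 0.163]
ft_force: [-3.3, 12.2, 0.3]
opening: 0.127
t: 10.72
eef_pos: [499.6, 266.2, 38.2]
tcp_rot: [-3.139, -0.002, 0.162]
ft_force: [-2.4, 10.3, -0.7]
opening: 0.129
```

The force rises to 12 N and the tool stops at y≈100.7, which fits the foot being against the stop. I back off and check.

```bash
python3 -m pendant '[[0,-4,0,0],[0,-10,0,0],[0,-20,0,0],[0,-35,0,0],[0,-55,0,0],[0,-60,-30,0],[0,-60,-80,0],[0,-60,-140,0]]' 0.87; python3 -m pendant '[[0,-60,-50,0],[0,-120,-50,0],[0,-170,-50,0],[0,-170,-50,0]]' 0.87; python3 - <<'E'
from h import *
from cell import env, vision
import cv2
st=env.state(); p=(516.3,166.9,.163)
print(inv(p,st["eef_pos"]),st["ft_force"],st["t"])
w=vision.read_camera("top");im=w["pixels"][:,:,::-1]
cv2.imwrite("pics/t10.png",cv2.resize(im[150:290,200:350],None,fx=5,fy=4.2,interpolation=cv2.INTER_CUBIC)[:600,:800])
cv2.imwrite("pics/t10z.png",cv2.resize(im[200:270,265:345],None,fx=8,fy=8,interpolation=cv2.INTER_CUBIC))
s=vision.read_camera("scene")["pixels"][:,:,::-1]
cv2.imwrite("pics/s10.png",cv2.resize(s[200:370,240:410],None,fx=3.5,fy=3.5,interpolation=cv2.INTER_CUBIC))
for k in [(22.5,-25,62.5),(-22.5,-25,62.5),(22.5,89,62.5),(-22.5,89,62.5),(0,-25,54)]:
    u=proj(T(p,k)); print(k,u.round(1),((u-[265,200]+.5)*8).round())
E
```

```text
t: 11.72
eef_pos: [488.9, 326.0, 179.3]
tcp_rot: [-3.14, -0.0, 0.163]
ft_force: [0.6, 0.6, 0.3]
opening: 0.126
t: 12.22
eef_pos: [459.0, 498.0, 229.2]
tcp_rot: [-3.139, -0.0, 0.168]
ft_force: [0.3, -0.3, -0.1]
opening: 0.13
[ -2.80190194 335.97659252 229.20261736] [ 0.30788291 -0.25812613 -0.07044543] 12.225
(22.5, -25, 62.5) [327.8 223.8] [507. 194.]
(-22.5, -25, 62.5) [331.4 244.2] [535. 357.]
(22.5, 89, 62.5) [276.  232.7] [ 92. 266.]
(-22.5, 89, 62.5) [279.5 253.2] [120. 429.]
(0, -25, 54) [329.5 234.2] [520. 278.]
```

View pics/t10z.png

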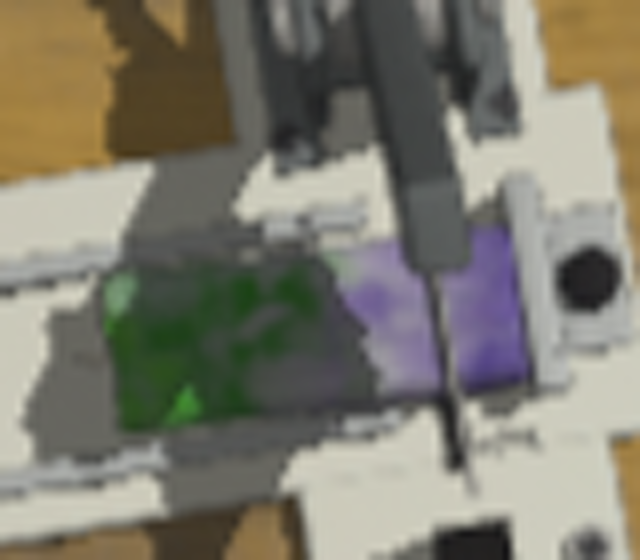

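View pics/s10.png

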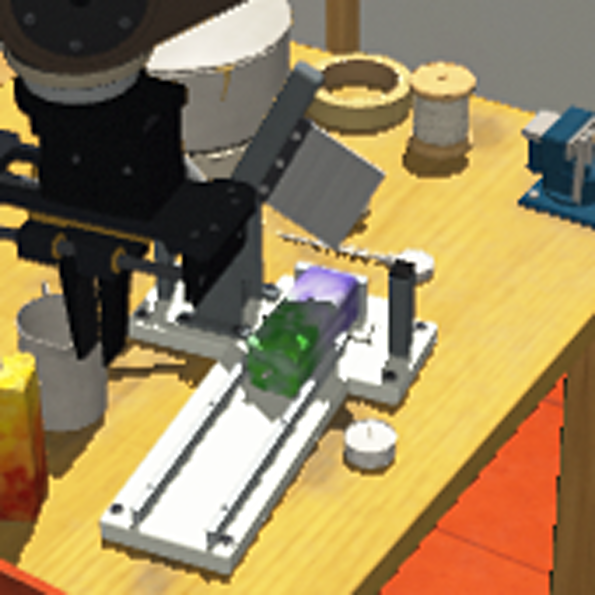

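The head looks home, but the candle seems slightly skewed in the top view, and its foot may have drifted to −x. The foot-to-stop distance counts sideways drift too, so I'll overlay the ideal wireframe and measure it.

```bash
python3 - <<'E'
from h import *
from cell import env, vision
import cv2
p=(516.3,166.9,.163)
t_=vision.read_camera("top"); s=vision.read_camera("scene")
def pj(c,X):
    q=np.array(c["intrinsics"])@(np.array(c["R"])@X+np.array(c["t"])); return q[:2]/q[2]
def draw(c,box,f,out,th=1):
    x0,y0,x1,y1=box
    im=cv2.resize(c["pixels"][y0:y1,x0:x1,::-1],None,fx=f,fy=f,interpolation=cv2.INTER_CUBIC)
    def L(pts,col):
        P=np.array([((pj(c,T(p,q))-[x0,y0]+.5)*f) for q in pts]).round().astype(int)
        cv2.polylines(im,[P.reshape(-1,1,2)],True,col,1)
    L([(22.5,-25,62.5),(-22.5,-25,62.5),(-22.5,89,62.5),(22.5,89,62.5)],(0,0,255))
    L([(25,12,32),(25,255,32)],(255,0,0)); L([(-25,12,32),(-25,255,32)],(255,0,0))
    L([(-83,0,102)]*2,(0,255,255))
    L([(25,-25,54),(-25,-25,54),(-25,-25,18),(25,-25,18)],(0,255,255))
    cv2.imwrite(out,im)
draw(t_,(195,190,345,285),5,"pics/ot.png")
draw(s,(250,250,380,360),6,"pics/os.png")
for n,c in (("top",t_),("scene",s)):
  for q in ("candle_foot","candle_head"):
    for d in vision.regions_of(c,q)[:2]:
        m=d["pixels"]; ys,xs=np.nonzero(m); print(n,q,d["confidence"],m.sum(),xs.min(),xs.max(),ys.min(),ys.max())
E
```

```text
top candle_foot 0.89 1041 277 330 228 254
top candle_head 0.82 1028 277 329 228 253
scene candle_foot 0.66 742 310 342 276 313
scene candle_foot 0.29 168 339 353 321 333
scene candle_head 0.82 765 310 342 276 313
scene candle_head 0.62 4810 270 363 218 363
```

View pics/ot.png

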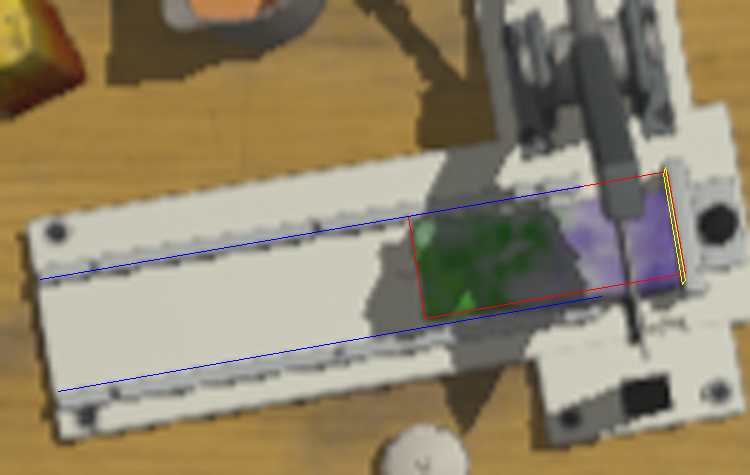

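View pics/os.png

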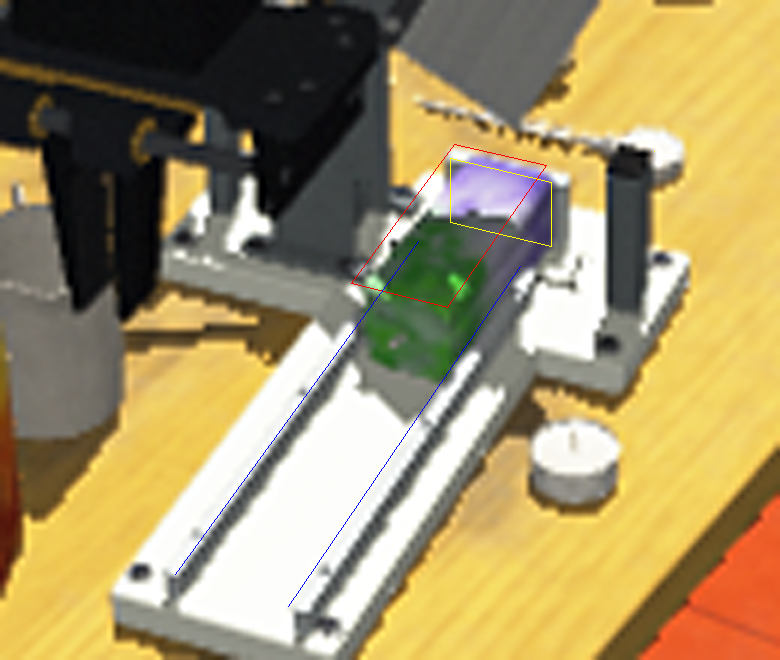

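The trimmer fit is about 2–3 mm off across the channel, so I need a closer view to settle foot against stop. I bring the wrist camera over the channel.

```bash
python3 -m pendant '[[0,55,0,0],[0,110,0,0],[0,165,0,0],[0,220,0,0],[-5,265,0,0],[-10,285,0,0],[-10,285,0,0],[-10,285,0,0]]' 0.87; python3 - <<'E'
from h import *
from cell import env, vision
import cv2
st=env.state(); print(inv((516.3,166.9,.163),st["eef_pos"]),st["tcp_rot"])
w=vision.read_camera("wrist");cv2.imwrite("pics/w11.png",w["pixels"][:,:,::-1])
E
```

```text
t: 13.62
eef_pos: [497.9, 210.8, 229.4]
tcp_rot: [-3.139, -0.001, 0.162]
ft_force: [0.4, -0.5, 0.6]
opening: 0.126
[-11.06704327  46.3476403  229.38416488] [-3.13930924e+00 -5.48066537e-04  1.62261588e-01]
```

View pics/w11.png

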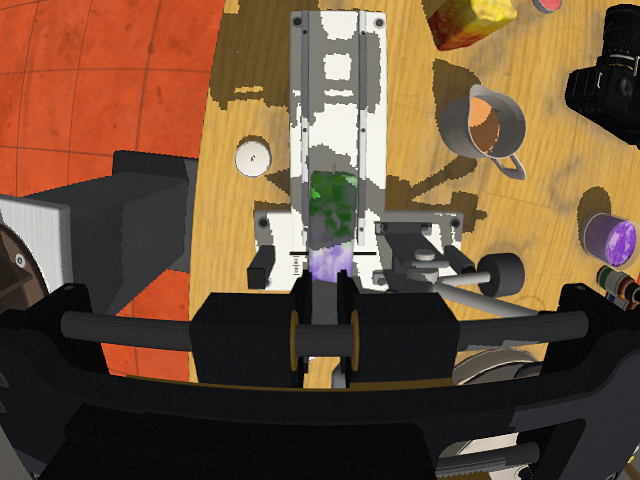

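```bash
python3 -m pendant '[[-30,0,0,0],[-60,0,0,0],[-60,0,0,0],[-60,0,0,0]]' 0.87; python3 - <<'E'
from h import *
from cell import env, vision
import cv2
st=env.state(); print(inv((516.3,166.9,.163),st["eef_pos"]),st["tcp_rot"])
w=vision.read_camera("wrist");cv2.imwrite("pics/w12.png",w["pixels"][:,:,::-1])
cv2.imwrite("pics/w12z.png",cv2.resize(w["pixels"][160:310,320:460,::-1],None,fx=4,fy=4,interpolation=cv2.INTER_CUBIC))
np.savez("w12.npz",pos=st["eef_pos"],rot=st["tcp_rot"],M=w["tool_from_camera"],K=w["intrinsics"])
E
```

```text
t: 14.18
eef_pos: [439.3, 202.1, 229.4]
tcp_rot: [-3.139, -0.001, 0.164]
ft_force: [0.4, -0.2, 0.4]
opening: 0.132
[-70.30844728  47.24074746 229.44565806] [-3.13924343e+00 -1.24980909e-03  1.63928844e-01]
```

View pics/w12z.png

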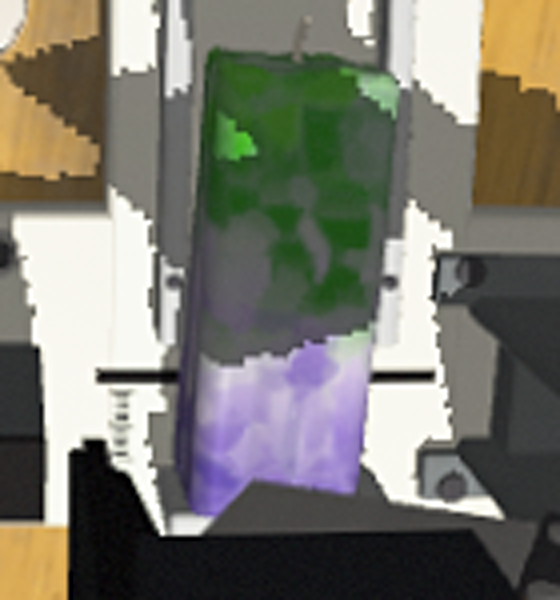

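View pics/w12.png

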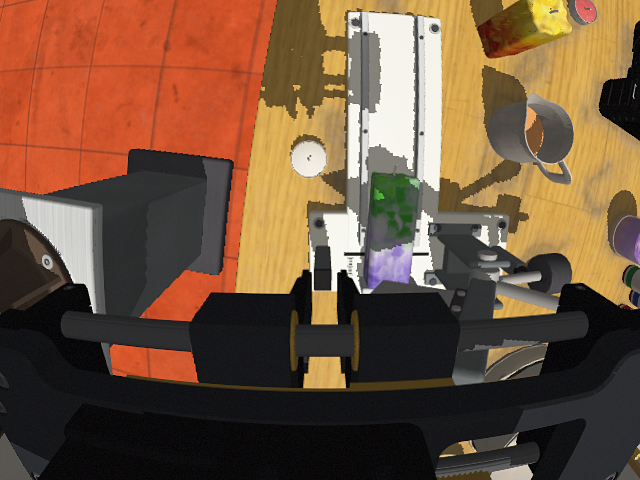

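```bash
cat > wb.py <<'E'
from h import *
from scipy.spatial.transform import Rotation as Ro
p=(516.3,166.9,.163)
def mk(f):
    d=np.load(f);M=d["M"];K=d["K"];Rt=Ro.from_euler('xyz',d["rot"]).as_matrix();pos=d["pos"]
    def bw(u,v,z):
        x,y=u-K[0,2],v-K[1,2];r=np.hypot(x,y);th=r/K[0,0]
        e=np.array([x/r*np.sin(th),y/r*np.sin(th),np.cos(th)])
        e=Rt@M[:3,:3]@e;o=pos+Rt@M[:3,3]
        return inv(p,o+e*(z-o[2])/e[2])
    return bw
E
python3 - <<'E'
from wb import *
b=mk("w12.npz")
for n,u,v,z in [("line L",97,376,18),("line R",435,376,18),("headL",213,52,62.5),("headR",398,75,62.5),("footL",192,515,62.5),("footR",357,492,62.5),("railL inner end top",188,335,32),("railR inner end top",386,340,32),("screwL",172,282,32),("screwR",390,283,32)]:
    print(n,b(320+u/4-.4,160+v/4-.4,z).round(1))
for n,u,v in [("rl in far",367,20),("rl out far",359,20),("rr in",417,20),("rr out",425,20)]: print(n,b(u,v,32).round(1))
E
```

```text
line L [-49.3   0.   18. ]
line R [44.7 -0.3 18. ]
headL [-26.3  90.9  62.5]
headR [17.4 86.6 62.5]
footL [-27.7 -22.   62.5]
footR [ 13.6 -16.5  62.5]
railL inner end top [-26.7  15.5  32. ]
railR inner end top [26.1 14.1 32. ]
screwL [-31.3  29.5  32. ]
screwR [26.1 29.5 32. ]
rl in far [-28.4 244.5  32. ]
rl out far [-36.4 244.2  32. ]
rr in [ 22.6 248.4  32. ]
rr out [ 31.1 249.3  32. ]
```

In this view the candle is skewed by about 1.5° and its foot is about 4 mm toward −x of the channel's centre (blade line midpoint x=−2.3, foot centre ≈−7). That is too close to the 6 mm limit. I'll square it up by pushing its −x side, above the rail, gently against the +x rail, and then seat it again.

```bash
python3 -m pendant '[[8,-9,0,0],[14,-9,0,0],[14,-9,30,0],[14,-9,70,0],[14,-9,100,0],[14,-9,100,0]]' 1; python3 - <<'E'
from h import *
from cell import env, vision
import cv2
st=env.state(); print(inv((513.8,166.5,.161),st["eef_pos"]),st["tcp_rot"],st["opening"])
cv2.imwrite("pics/s13.png",cv2.resize(vision.read_camera("scene")["pixels"][170:370,240:440,::-1],None,fx=3,fy=3))
cv2.imwrite("pics/t13.png",cv2.resize(vision.read_camera("top")["pixels"][150:350,220:420,::-1],None,fx=3,fy=3))
E
```

```text
t: 14.98
eef_pos: [451.4, 213.2, 127.7]
tcp_rot: [-3.14, 0.003, 0.163]
ft_force: [0.6, 0.1, -0.5]
opening: 0.002
[-54.08344163  56.06575698 127.72927674] [-3.13985491e+00  2.86161879e-03  1.63456354e-01] 0.0018683278307043485
```

View pics/s13.png

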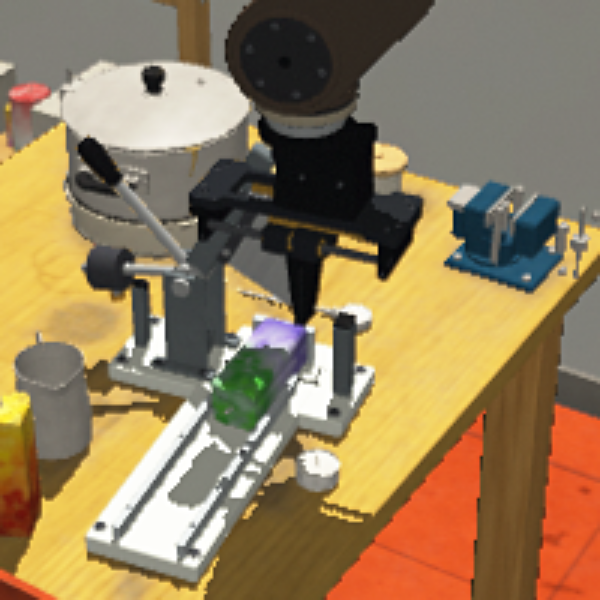

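View pics/t13.png

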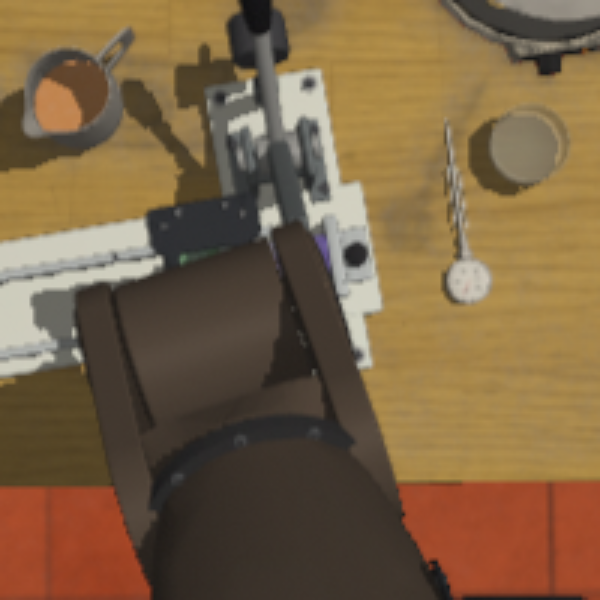

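```bash
python3 - <<'E'
from h import *
p=(513.8,166.5,.161)
for u,v in [(300,225),(320,260),(345,330),(85,290),(110,290)]:
    for z in (350,420): print((u,v),z,inv(p,back(220+u/3,150+v/3,z)).round())
# flange top in scene: housing bottom height
import numpy as np
from cell import vision
s=vision.read_camera("scene")
R_=np.array(s["R"]);t_=np.array(s["t"]);K_=np.array(s["intrinsics"])
for z in (127.7,205,250,300,342,380,420):
    c=R_@np.array([451.4,213.2,z])+t_; q=K_@c; q=q[:2]/q[2]; print(z,((q-[240,170])*3).round())
E
```

```text
(300, 225) 350 [  2.   1. 350.]
(300, 225) 420 [ -3.   3. 420.]
(320, 260) 350 [-19.  -7. 350.]
(320, 260) 420 [-23.  -4. 420.]
(345, 330) 350 [-59. -14. 350.]
(345, 330) 420 [-60. -11. 420.]
(85, 290) 350 [-13. 123. 350.]
(85, 290) 420 [-18. 116. 420.]
(110, 290) 350 [-16. 110. 350.]
(110, 290) 420 [-20. 104. 420.]
127.7 [304. 317.]
205 [304. 240.]
250 [304. 192.]
300 [305. 138.]
342 [305.  91.]
380 [305.  47.]
420 [305.  -1.]
```

Working out clearances: pushing at mid-candle would bring the wrist housing over the raised blade, so I won't. Instead I'll push the head's +x side toward −x at y≈88, well clear of the blade. The end of the −x rail then acts as a fulcrum, swings the foot back to +x, and squares the candle against the rail. I go up and across first.

```bash
python3 -m pendant '[[0,0,-50,0],[0,-10,-102,0],[20,-32,-102,0],[60,-32,-102,0],[95,-32,-102,0],[110,-32,-102,0],[110,-32,-102,0]]' 1;  python3 -m pendant '[[0,0,40,0],[0,0,80,0],[0,0,110,0],[0,0,130,0],[0,0,130,0]]' 1;python3 - <<'E'
from h import *
from cell import env, vision
import cv2
st=env.state(); print(inv((513.8,166.5,.161),st["eef_pos"]),st["tcp_rot"],st["opening"])
cv2.imwrite("pics/s14.png",cv2.resize(vision.read_camera("scene")["pixels"][170:370,240:440,::-1],None,fx=3,fy=3))
cv2.imwrite("pics/t14.png",cv2.resize(vision.read_camera("top")["pixels"][150:350,190:390,::-1],None,fx=3,fy=3))
E
```

```text
t: 16.0
eef_pos: [555.7, 262.7, 233.0]
tcp_rot: [-3.139, -0.003, 0.163]
ft_force: [0.7, 0.7, 0.4]
opening: 0.002
t: 16.62
eef_pos: [554.6, 262.8, 102.6]
tcp_rot: [-3.139, -0.0, 0.163]
ft_force: [-0.2, -0.5, 0.7]
opening: 0.001
[ 55.72533334  88.51565117 102.5907117 ] [-3.13938237e+00 -3.29180095e-04  1.63403942e-01] 0.0008270166048804212
```

View pics/s14.png

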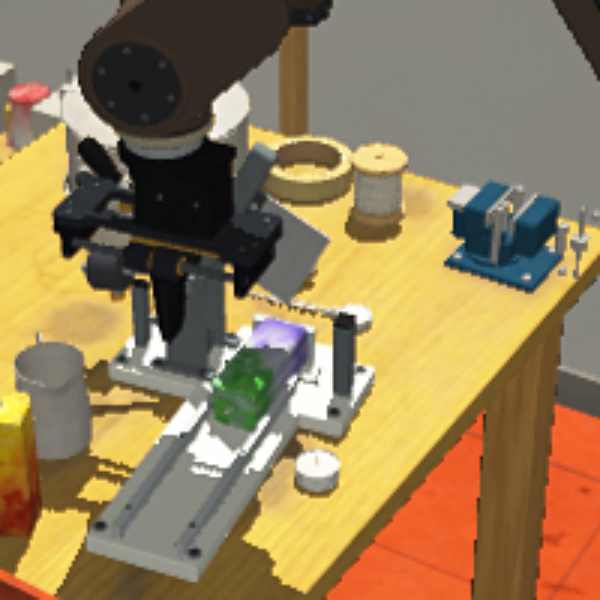

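View pics/t14.png

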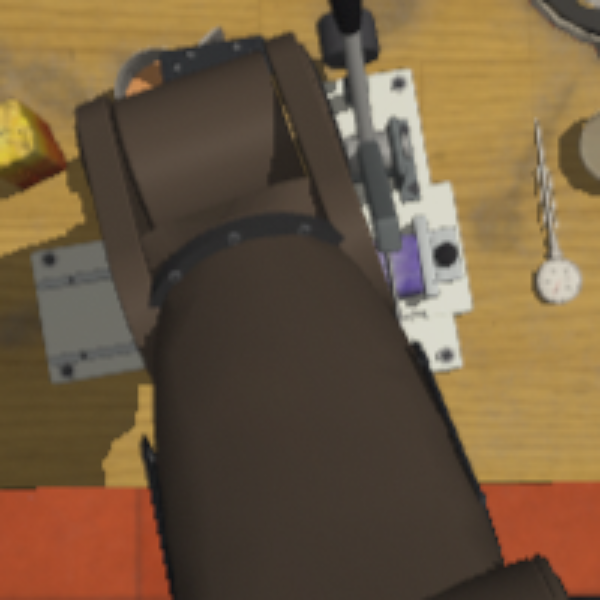

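```bash
python3 - <<'E'
from h import *
from cell import env, vision
import cv2
st=env.state()
s=vision.read_camera("scene")
R_=np.array(s["R"]);t_=np.array(s["t"]);K_=np.array(s["intrinsics"])
def ps(X): q=K_@(R_@X+t_); return q[:2]/q[2]
im=s["pixels"][:,:,::-1].copy()
P=st["eef_pos"]; r=-P[:2]/np.linalg.norm(P[:2])
for zz in (195,250):
  a=[ps(np.r_[P[:2]+r*d,P[2]+zz]) for d in range(0,301,50)]
  for q in a: cv2.circle(im,tuple(int(x) for x in q.round()),2,(0,255,0),-1)
print(st["joints"])
cv2.imwrite("pics/s15.png",im[0:400,200:600])
E
```

```text
[0.33393828 0.60003858 1.69609201 0.00279433 0.84147802 0.16861112]
```

View pics/s15.png

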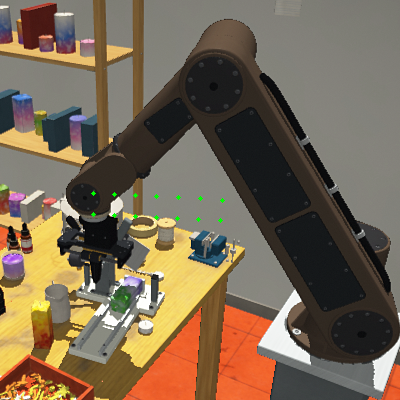

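The forearm climbs steeply away from the housing, so the blade is clear. I lower to z≈40, then push slowly to −x.

```bash
python3 -m pendant '[[0,0,30,0],[0,0,52,0],[0,0,62,0],[0,0,62,0]]' 1;  python3 -m pendant '[[-5,0,0,0],[-9,0,0,0],[-11,0,0,0],[-13,0,0,0],[-15,0,0,0],[-16,0,0,0]]' 1
```

```text
t: 17.27
eef_pos: [556.4, 263.5, 42.8]
tcp_rot: [-3.139, -0.004, 0.163]
ft_force: [0.4, 0.5, 0.2]
opening: 0.005
t: 18.02
eef_pos: [540.5, 260.9, 42.7]
tcp_rot: [-3.139, -0.004, 0.163]
ft_force: [0.8, 0.1, -0.2]
opening: 0.004
```

```bash
python3 - <<'E'
from h import *
from cell import env, vision
import cv2
st=env.state(); print(inv((513.8,166.5,.161),st["eef_pos"]),st["ft_force"])
cv2.imwrite("pics/s16.png",cv2.resize(vision.read_camera("scene")["pixels"][230:370,240:400,::-1],None,fx=4,fy=4))
cv2.imwrite("pics/w16.png",vision.read_camera("wrist")["pixels"][:,:,::-1])
E
```

```text
[41.47938065 88.8906444  42.73547837] [ 0.84773331  0.09207734 -0.15824251]
```

View pics/s16.png

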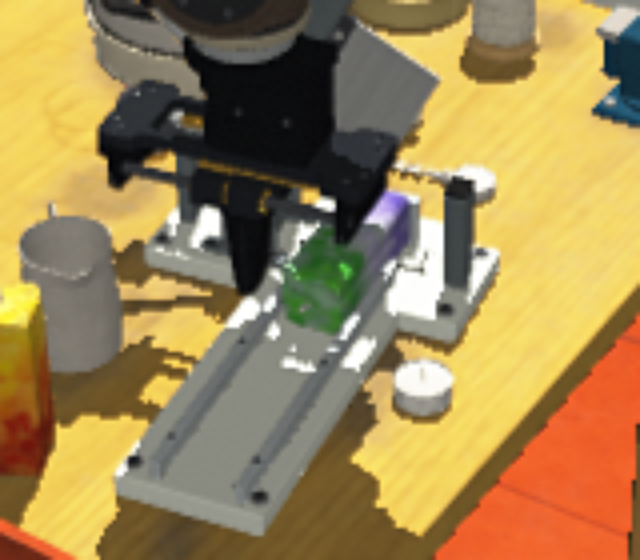

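View pics/w16.png

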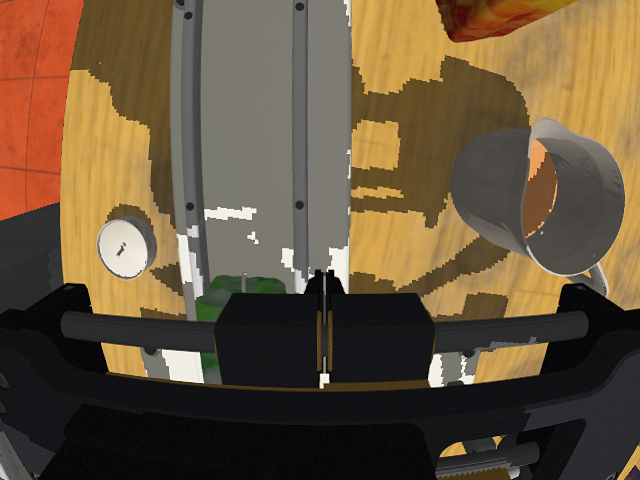

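There is about 8 mm left between the finger (edge column ~303) and the head's +x side (~288).

```bash
python3 -m pendant '[[-3,0,0,0],[-6,0,0,0],[-8,0,0,0],[-8,0,0,0]]' 1;  python3 -m pendant '[[-1,0,0,0],[-2,0,0,0],[-2,0,0,0]]' 1; python3 -m pendant '[[-1,0,0,0],[-2,0,0,0],[-2,0,0,0]]' 1
```

```text
t: 18.62
eef_pos: [532.5, 259.6, 42.7]
tcp_rot: [-3.139, -0.004, 0.163]
ft_force: [1.1, 0.9, -0.0]
opening: 0.003
t: 19.0
eef_pos: [530.5, 259.2, 42.7]
tcp_rot: [-3.139, -0.004, 0.163]
ft_force: [-0.9, 0.3, 0.5]
opening: 0.005
t: 19.38
eef_pos: [528.5, 258.9, 42.7]
tcp_rot: [-3.139, -0.004, 0.164]
ft_force: [0.7, 0.2, 0.2]
opening: 0.004
```

```bash
python3 -m pendant '[[-1,0,0,0],[-2,0,0,0],[-2,0,0,0]]' 1;  python3 -c "
from cell import vision;import cv2
cv2.imwrite('pics/w17.png',cv2.resize(vision.read_camera('wrist')['pixels'][180:400,150:400,::-1],None,fx=3,fy=2.7))"
```

```text
t: 19.75
eef_pos: [526.5, 258.6, 42.8]
tcp_rot: [-3.139, -0.004, 0.164]
ft_force: [-0.5, 0.0, 1.1]
opening: 0.006
```

View pics/w17.png

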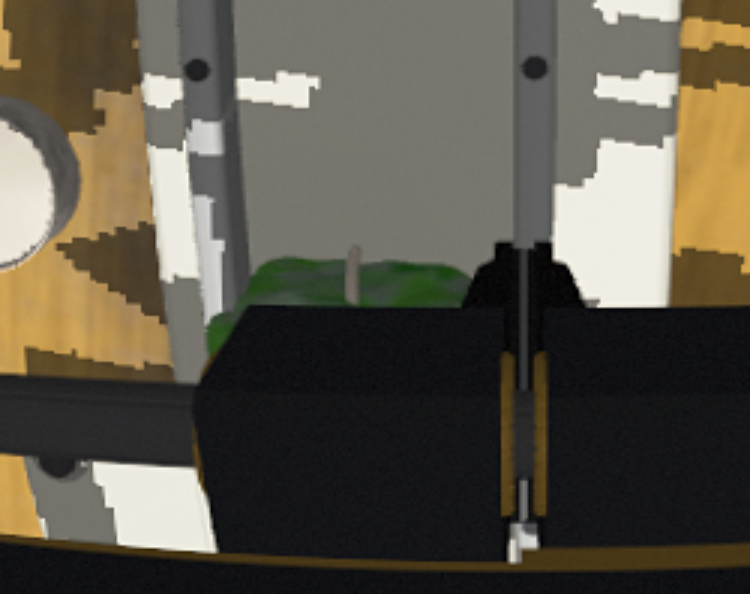

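```bash
for i in 1 2 3 4; do python3 -m pendant '[[-1,0,0,0],[-1.5,0,0,0],[-1.5,0,0,0]]' 1 | grep -v open; done
```

```text
t: 20.18
eef_pos: [525.0, 258.4, 42.8]
tcp_rot: [-3.139, -0.004, 0.164]
ft_force: [-0.3, -0.1, -0.4]
t: 20.55
eef_pos: [523.7, 258.2, 42.8]
tcp_rot: [-3.139, -0.005, 0.164]
ft_force: [2.1, 1.7, 1.1]
t: 20.92
eef_pos: [523.2, 258.2, 43.3]
tcp_rot: [-3.138, -0.007, 0.164]
ft_force: [5.8, 2.1, 3.7]
t: 21.3
eef_pos: [522.8, 258.2, 43.9]
tcp_rot: [-3.138, -0.01, 0.164]
ft_force: [5.7, 1.8, 3.3]
```

The force is steady at about 6 N, so the candle is against the −x rail. I back off and look.

```bash
python3 -m pendant '[[4,0,0,0],[12,0,0,0],[25,0,0,0],[30,0,-30,0],[30,0,-80,0],[30,0,-130,0],[30,0,-180,0],[30,0,-186,0]]' 1; python3 -m pendant '[[-40,0,0,0],[-90,0,0,0],[-115,20,0,0],[-115,40,0,0],[-115,40,0,0],[-115,40,0,0]]' 1;  python3 - <<'E'
from h import *
from cell import env, vision
import cv2
st=env.state(); print(inv((513.8,166.5,.161),st["eef_pos"]),st["tcp_rot"])
w=vision.read_camera("wrist")
cv2.imwrite("pics/w18z.png",cv2.resize(w["pixels"][160:310,320:460,::-1],None,fx=4,fy=4,interpolation=cv2.INTER_CUBIC))
np.savez("w18.npz",pos=st["eef_pos"],rot=st["tcp_rot"],M=w["tool_from_camera"],K=w["intrinsics"])
im=vision.read_camera("scene")["pixels"][:,:,::-1]
cv2.imwrite("pics/s18.png",cv2.resize(im[240:360,250:390],None,fx=5,fy=5,interpolation=cv2.INTER_CUBIC))
E
```

```text
t: 22.3
eef_pos: [552.1, 262.5, 233.8]
tcp_rot: [-3.137, -0.016, 0.164]
ft_force: [0.3, 0.6, -0.6]
opening: 0.004
t: 23.05
eef_pos: [445.4, 204.6, 231.3]
tcp_rot: [-3.137, -0.015, 0.163]
ft_force: [0.0, -0.1, -0.2]
opening: 0.007
[-61.4049555   48.61479404 231.32207848] [-3.13687524 -0.01469346  0.16307541]
```

View pics/w18z.png

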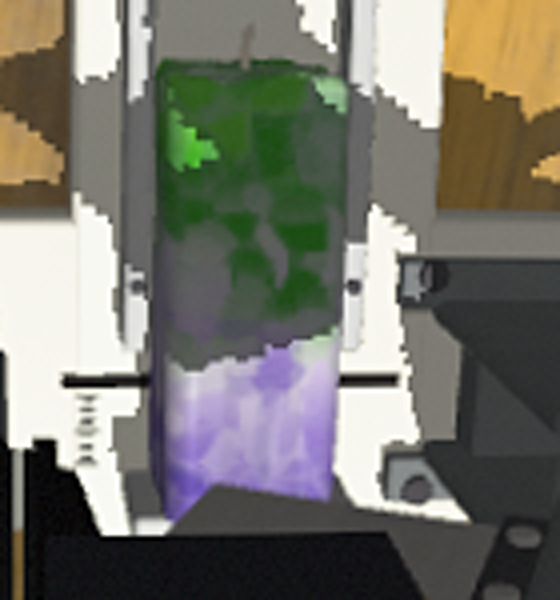

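View pics/s18.png

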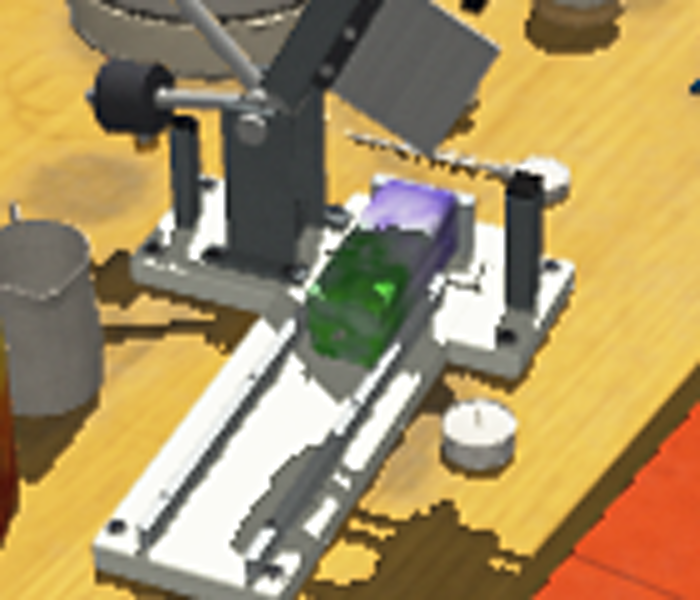

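```bash
python3 - <<'E'
from wb import *
for f,o in (("w12.npz",[(97,376),(435,376),(208,60),(396,90),(192,505),(360,470)]),("w18.npz",[(65,381),(398,381),(165,70),(347,100),(165,510),(332,470)])):
    b=mk(f)
    P=[b(320+u/4-.4,160+v/4-.4,z) for (u,v),z in zip(o,[18,18]+[62.5]*4)]
    c=(P[0]+P[1])/2; print(c.round(1)); print([ (q-c)[:2].round(1).tolist() for q in P])
E
```

```text
[-2.3 -0.1 18. ]
[[-47.0, 0.2], [47.0, -0.2], [-25.1, 89.2], [19.4, 83.2], [-25.5, -19.2], [16.2, -10.5]]
[-2.1 -0.4 18. ]
[[-46.4, 0.4], [46.4, -0.4], [-26.1, 88.7], [17.0, 82.3], [-23.4, -19.3], [18.2, -9.4]]
```

The candle is now square, with its foot centre about 2.5 mm off the channel's centre and its head at y≈89. One more light seating push on the head, straddling the wick.

```bash
python3 -m pendant '[[15,-40,0,0],[45,-77,0,0],[59,-77,30,0],[59,-77,80,0],[59,-77,120,0],[59,-77,120,0]]' 0.87; python3 -c "
from h import *
from cell import env
s=env.state();print(inv((514,166.5,.163),s['eef_pos']),s['tcp_rot'])"
```

```text
t: 23.9
eef_pos: [491.4, 291.2, 110.2]
tcp_rot: [-3.138, -0.009, 0.164]
ft_force: [-0.2, -0.3, 0.9]
opening: 0.13
[ -2.11800253 126.68721784 110.16991207] [-3.13829478 -0.00947001  0.1642925 ]
```

```bash
python3 -m pendant '[[0,0,30,0],[0,0,55,0],[0,0,71,0],[0,0,71,0],[0,8,71,0],[0,14,71,0],[0,19,71,0],[0,22,71,0]]' 0.87; python3 -c "
from h import *
from cell import env
s=env.state();print(inv((514,166.5,.163),s['eef_pos']),s['tcp_rot'])"; for i in 1 2 ; do python3 -m pendant '[[0,1,0,0],[0,1.5,0,0],[0,1.5,0,0]]' 0.87|grep -v open; done
```

```text
t: 24.9
eef_pos: [495.8, 269.4, 39.4]
tcp_rot: [-3.138, -0.01, 0.164]
ft_force: [0.0, 0.2, -0.7]
opening: 0.13
[ -1.30212302 104.46969391  39.3763171 ] [-3.13821225 -0.00979181  0.16385388]
t: 25.28
eef_pos: [496.0, 268.0, 39.4]
tcp_rot: [-3.138, -0.01, 0.164]
ft_force: [0.0, 0.2, -0.6]
t: 25.65
eef_pos: [496.2, 266.5, 39.3]
tcp_rot: [-3.138, -0.01, 0.164]
ft_force: [0.2, 0.3, -0.1]
```

```bash
for i in 1 2 3; do python3 -m pendant '[[0,0.7,0,0],[0,1,0,0],[0,1,0,0]]' 0.87|grep -v open; done
```

```text
t: 26.02
eef_pos: [496.6, 265.9, 39.4]
tcp_rot: [-3.138, -0.01, 0.164]
ft_force: [-0.3, 4.4, -0.1]
t: 26.4
eef_pos: [497.2, 265.6, 39.6]
tcp_rot: [-3.137, -0.012, 0.164]
ft_force: [-0.8, 9.3, -0.6]
t: 26.78
eef_pos: [497.8, 265.6, 39.8]
tcp_rot: [-3.136, -0.014, 0.164]
ft_force: [1.3, 9.7, -0.6]
```

Firm at about 10 N, stalled at the same place as before (y≈100.4). I retreat and do the final check.

```bash
python3 -m pendant '[[0,-3,0,0],[0,-8,0,0],[0,-18,0,0],[0,-35,0,0],[0,-40,-40,0],[0,-40,-90,0],[0,-40,-140,0],[0,-40,-190,0]]' 0.87; python3 -m pendant '[[-30,40,0,0],[-60,85,0,0],[-60,92,0,0],[-60,92,0,0],[-60,92,0,0]]' 0.87; python3 - <<'E'
from h import *
from cell import env, vision
import cv2
st=env.state(); print(inv((513.8,166.5,.161),st["eef_pos"]),st["tcp_rot"])
w=vision.read_camera("wrist")
cv2.imwrite("pics/w19z.png",cv2.resize(w["pixels"][160:310,320:460,::-1],None,fx=4,fy=4,interpolation=cv2.INTER_CUBIC))
np.savez("w19.npz",pos=st["eef_pos"],rot=st["tcp_rot"],M=w["tool_from_camera"],K=w["intrinsics"])
E
python3 -m pendant '[[0,-60,0,0],[0,-120,0,0],[0,-180,0,0],[0,-240,0,0],[0,-290,0,0],[0,-290,0,0]]' 0.87
python3 - <<'E'
from cell import env, vision
import cv2
im=vision.read_camera("top")["pixels"][:,:,::-1]
cv2.imwrite("pics/t19z.png",cv2.resize(im[200:270,265:345],None,fx=8,fy=8,interpolation=cv2.INTER_CUBIC))
cv2.imwrite("pics/t19.png",im)
im=vision.read_camera("scene")["pixels"][:,:,::-1]
cv2.imwrite("pics/s19.png",cv2.resize(im[210:370,240:410],None,fx=3.5,fy=3.5,interpolation=cv2.INTER_CUBIC))
E
```

```text
t: 27.78
eef_pos: [488.3, 304.4, 231.8]
tcp_rot: [-3.136, -0.014, 0.165]
ft_force: [-0.0, 0.2, 0.1]
opening: 0.13
t: 28.4
eef_pos: [444.7, 204.8, 230.3]
tcp_rot: [-3.136, -0.014, 0.165]
ft_force: [-0.5, 0.1, -0.2]
opening: 0.127
[-62.05972836  48.86975949 230.34883039] [-3.13574755 -0.01378575  0.16530125]
t: 29.2
eef_pos: [395.3, 494.2, 230.7]
tcp_rot: [-3.136, -0.013, 0.17]
ft_force: [-0.1, -0.3, 0.6]
opening: 0.132
```

View pics/w19z.png

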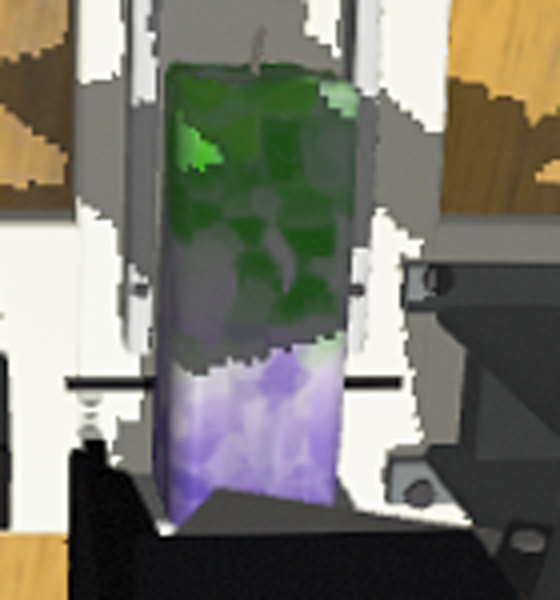

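View pics/t19z.png

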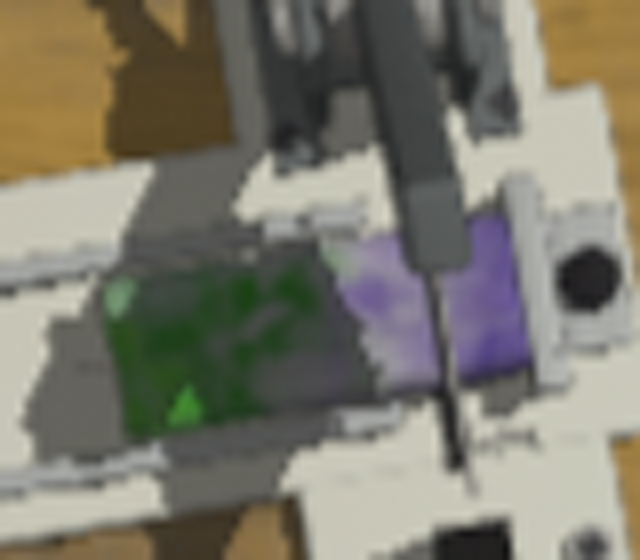

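View pics/s19.png

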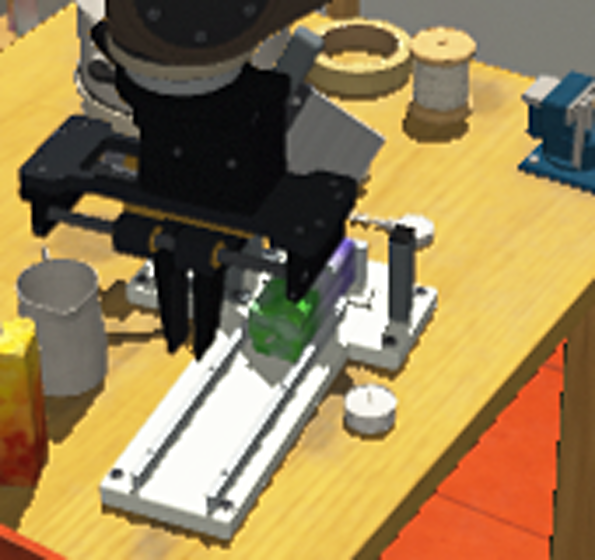

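View pics/t19.png

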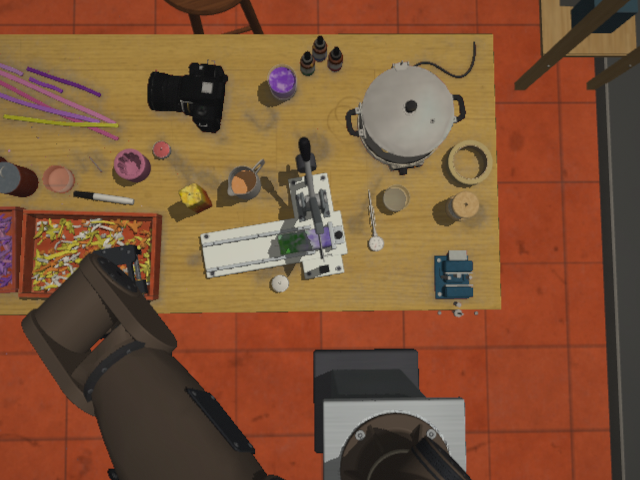

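The foot edge now lies parallel to the stop and against it, about 2.4 mm off centre. The arm is up, the bystanders stand where they were, and the robot is clear, so I hand in.

```bash
python3 -c "
from cell import job,env
print(env.state()['t'],env.state()['ft_force']);print(job.job_done())"
```

```text
29.3 [ 0.81649449 -0.83700123  0.62185035]
the job is handed in; nothing more can be done
None
```

The cutting arm is raised and standing by itself, and the candle is home against the end stop. I handed the job in at 29.3 s; the hand-in gives no verdict.

1. **Arm:** I pushed the lever grip toward the tower with closed fingers, at about 2.5 N. The arm passed its balance point and swung up onto the rear bumper by itself. It still stood raised in the last pictures.
2. **Candle:** I pushed its head, straddling the wick, until the force rose to about 12 N at the stop.
3. **Correction:** The pictures then showed the candle a little skewed, with its foot about 4 mm off the channel's centre. I squared it with a sideways push of about 6 N against the rail. I then seated it again at about 10 N, and the tool stalled within 0.3 mm of where it had the first time.

**Last checks:**
- **Foot:** in the top view its edge is parallel to the stop and against it, about 2.4 mm off centre.
- **Head:** it sat about 89 mm from the blade line just before the last seating push, which matches a foot at the stop.
- **Surroundings:** the other things look unmoved in the top view, and the robot was clear of everything, with only sensor noise on the force reading.

**Disagreement:** my first trimmer fit from the top camera was about 2.5 mm off across the channel compared with the wrist camera. I used the wrist view, measured against the blade line and rails. The remaining sideways offset is therefore only good to 1–2 mm.

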